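# Torque the bearing nut to the click and put the wrench away

### The job

The preset click torque wrench sits with its lugged ring head on the slotted bearing nut of the gearbox in the vice; the nut is screwed on but not yet tight. Pull the wrench by its grip, clockwise seen from above, until it clicks (the handle gives way), and stop there without pulling it hard against its stop. Then lift the wrench off the nut and lay it in the steel tool tray; do not drop it, and leave the other things on the bench where they are.

Things in the scene. Friction and masses are not known exactly. Their poses are not given: they have to be found in the camera images.
- wrench_head (a point): Click torque wrench (steel, 0.69 kg, 305 mm long): centre of its ring head (80 mm dia, 17 mm high, 49 mm hole), 16 mm above the head's lower rim, level with the tube. x points to the handle's end (at first about -y), z up. Rim and four inside tongues drop over the nut 10 mm deep with 3 mm play a side, and the head has 1 to 25 degrees of free turn on the nut before it takes hold. It rests level unheld
- wrench_hold (a point): Point on the axis of the wrench's bare steel tube (18 mm dia), 64 mm from the head's centre, x to the handle's end: the place to hold it for lifting. The wrench is head-heavy (it balances 27 mm from the head's centre): grip firmly
- wrench_grip (a point): Centre of the black grip (28 mm dia, 106 mm long), 205 mm from the head's centre, x to the handle's end. Pulled towards -x it first swings free, then turns the nut at 4 to 6 N; 10 to 34 degrees from the start (it varies) the nut is home and the pull jumps. At 13 N comes the click: the tube yields 3.5 degrees on its pin, the pull creeping to 15 N, up to a stop; past 20 N is overtight. Let go, it springs straight
- nut (a point): Centre of the nut's top face, directly above the vice's origin. Slotted round steel nut, 60 mm dia, 10 mm high with four wide notches, seen inside the wrench's ring; it turns about the vertical through this point. The 25 mm shaft ends 5 mm above it. It sits on a round aluminium bearing carrier (84 mm dia) whose top is 10 mm lower and which stands 30 mm above the gearbox's top face (94 x 116 mm)
- vice: Grey bench vice, bolted down, the gearbox in its jaws; origin under its swivel base's centre, directly below the nut. Jaws 108 mm wide along y, 148 mm high; reaches 240 mm to -x (screw and cross handle, below 110 mm) and 165 mm to +x. The wrench swings clear above it
- tray: Fixed open steel tool tray with a rubber lining, outside 360 x 170 mm, walls 4 mm thick and 28 mm high, long side along its x. Origin under the centre; its floor lies 4 mm above the bench
- grease_tin: Upright tin, 72 mm dia, 100 mm high, loose; origin under its centre. Leave it alone
- spanner: Loose open-ended spanner lying flat, 170 mm long along its x; origin about its middle. Leave it alone
- seal_ring: Loose black rubber sealing ring lying flat, 60 mm dia, 8 mm high; origin under its centre. Leave it alone

How it is judged:
By the outcome, as a careful person would: the job done as asked, in the order asked, and still so for the second after the job is handed in, with the robot touching nothing.
It also fails if it takes over 72 s, if anything falls off the work surface, if the arm or the gripper's body presses on something with over 40 N, if the wrist force passes 120 N, or if a joint passes its speed limit or range.

### The arm

A 6-joint arm with a two-finger parallel gripper is mounted at the origin on the work surface. World frame = base frame: x ahead of the robot, y to its left, z up, the work surface at z = 0. Lengths are in m, angles in rad, forces in N, time in s.
With the tool pointing down it reaches from about 0.225 to 0.875 m from the base axis. Payload 3.4 kg.
Tool frame: the origin (TCP) lies between the finger pads; the fingertips stand 8 mm ahead of it and the grasp point (between the pads) lies 11 mm behind it; z points along the fingers, y is the line along which they close (so a half turn about z gives the same grasp; the last joint's range is limited). The gripper opens to 85 mm and grips with 20 to 120 N. Pads are 22 mm wide; open, the fingers measure 114 mm over their backs; the gripper's body (76 mm by 85 mm) begins 54 mm behind the grasp point. The pads swing forward as they close: fully open they stand 13 mm farther back than shut.
Start: joints at [1.011, 0.276, 1.505, -0, 1.361, -0.121], TCP at [0.244, 0.521, 0.239] pointing down, gripper open.
Joint ranges: [-2.89, 2.89], [-0.75, 2.08], [0.22, 2.7], [-1.18, 4.32], [0.11, 2.71], [-2.7, 2.7]. Speed limits (rad/s): [2.57, 2.57, 3.14, 3.14, 3.14, 3.14].

### API

Orientations are given as a unit quaternion [w, x, y, z].
In Python, from rig import manip, optics, finder gives the robot as it stands.
- The arm moves only by the tool servo_tool, never from a script. Its argument "increments" is a list of rows, each a list of 7 numbers: the shift along the tool's x, y, z in cm, then the turn, a rotation vector about the tool's x, y, z in degrees, then the closure, from -1 (fully open) to 1 (shut). In form: [[x, y, z, rx, ry, rz, gripper], ...]. A call has exactly 5 rows; each row shifts and turns the commanded pose from where the row before left it, along the tool's axes as they then stand; what a row does not reach is not made up. A row lasts 1/10 s, in which the tool goes at most 50 mm and 8.59 degrees, less where a joint would pass 70% of its speed; a pose out of reach is approached as far as the arm can. A call is refused whole if a number of a shift passes 5 or a number of a turn 8.59, either way. A call with a gripper value outside its range is refused whole. The fingers move at their own pace and stop on an object; "squeeze" is the grip in N (left out, the last holds). Time passes only in rows, so rows that do not move let the fingers close, or fill a call up. It gives the time, the measured TCP pose, the force, the opening and the grip force at its end, in the units of the state.
- manip.get_state(): the state, without advancing time (a new reading comes with each control period).
- optics.get_image(name): name is "scene" or "top"; returns the picture (480x640x3 uint8, red, green, blue); there is no depth.
- optics.get_calibration(name): a dict with "fov_y" (degrees; the focal length in pixels is half the picture's height over the tangent of half this angle, whatever the lens; pixels are square), "cx", "cy" (the principal point, pixels), "dist_coeffs" ([k1, k2, p1, p2, k3] as OpenCV has them; the pictures are not rectified), "world_to_cam" (4x4, takes a point from world to camera coordinates). Camera axes: x right, y down, z forward; pixel columns grow to the right and rows downward; lengths in m; the calibration is good to about 2 mm. A picture is of the moment at which its call begins. get_calibration takes no time and is no camera call.
- manip.sign_off(): hands the job in; it is judged then, once.
Trained networks look in the newest picture that a camera, given by its name, has taken for a name from the list of things; names that differ only in an ending like _2 or _b are one class to them, and where a whole thing is asked for, a point or a joint stands for the part that bears it (a point fixed in the world has none). Each returns a list of dicts, best first, with "p" (0 to 1); they miss things now and then, are a little off and sometimes report something else, mostly with a low value. They report only what shows in the picture. A call takes as long as a camera call.
- finder.silhouettes(label, camera): "region" (480x640 bool, what is visible of it) and "box" ([centre column, centre row, width, height] in pixels, round what is visible of it).
- finder.tip_of(label, camera): "at" ([column, row] in pixels: a listed point, or the origin of a listed thing).
The state is a dict: "clock": time; "qpos": joint angles; "qd": joint speeds; "effort": joint torques, N m; "position": TCP position; "ee_rot": TCP orientation; "contact_force": force on the tool from outside, world axes, zero at the start; "moment": the same for the moment, N m; "width": finger opening in m; "gripper_force": force on a finger pad.
Only numpy, scipy, OpenCV 4.12 (cv2) and the standard library are available. Lean on these libraries where they do the work, as an engineer would, in place of code of your own. Each camera call takes 0.05 s, during which the arm holds its last target. There are 200 camera calls.

## Working session

There is one attempt and no reset: what is moved stays moved. The work goes in short steps, Python scripts to look and compute and a tool call to move; the robot and the scene stay as the last step left them, time stands still between calls to the robot, and variables do not carry over. Pictures are saved under pics/ and viewed, at most 10 in all, crops included, and the job is handed in when it is done.

Besides the shell and the picture viewer there is one more tool, called after "Request:" as name(argument=value, ...) on one line, values as JSON. servo_tool: Moves the arm, as the interface text tells. Its arguments: {"type":"object","properties":{"increments":{"type":"array","items":{"type":"array","items":{"type":"number"}}},"squeeze":{"type":"number"}},"required":["increments"]}

```bash
mkdir -p pics
cat > h.py <<'E'
import numpy as np, cv2
from rig import manip, optics, finder
def cal(n):
    c=optics.get_calibration(n); f=240/np.tan(np.radians(c["fov_y"])/2)
    return np.array([[f,0,c["cx"]],[0,f,c["cy"]],[0,0,1]]),np.array(c["dist_coeffs"],float),np.array(c["world_to_cam"])
def ray(n,px):
    K,d,T=cal(n); u=cv2.undistortPoints(np.array([[px]],float),K,d)[0,0]
    R=T[:3,:3]; return -R.T@T[:3,3], R.T@np.array([u[0],u[1],1])
def atz(n,px,z):
    o,v=ray(n,px); return o+v*(z-o[2])/v[2]
def tri(p1,p2):
    o1,v1=ray("scene",p1);o2,v2=ray("top",p2)
    A=np.stack([v1,-v2],1);s=np.linalg.lstsq(A,o2-o1,rcond=None)[0]
    a,b=o1+s[0]*v1,o2+s[1]*v2; return (a+b)/2,np.linalg.norm(a-b)
def proj(n,P):
    K,d,T=cal(n); return cv2.projectPoints(np.atleast_2d(np.array(P,float)),T[:3,:3],T[:3,3],K,d)[0][:,0]
def snap(n,name=None):
    im=optics.get_image(n)
    if name: cv2.imwrite("pics/"+name,im[:,:,::-1])
    return im
E
python3 - <<'E'
from h import *
np.set_printoptions(precision=3,suppress=True)
snap("scene","s0.png");snap("top","t0.png")
for l in ["wrench_head","wrench_hold","wrench_grip","nut","vice","tray","grease_tin","spanner","seal_ring"]:
    r={n:finder.tip_of(l,n) for n in("scene","top")}
    print(l,[(n,np.round(x[0]["at"],1),round(x[0]["p"],2)) for n,x in r.items() if x])
    if r["scene"] and r["top"]: print("  ",*tri(r["scene"][0]["at"],r["top"][0]["at"]))
s=manip.get_state();print(s)
E
```

```text
wrench_head [('scene', array([338., 206.]), 0.55), ('top', array([275.2, 246. ]), 0.73)]
   [0.567 0.106 0.244] 0.0017209169113952406
wrench_hold [('top', array([310.9, 228. ]), 0.66)]
wrench_grip [('top', array([389.1, 200.1]), 0.85)]
nut [('scene', array([336.2, 207.8]), 0.65)]
vice [('scene', array([337.3, 290.6]), 0.86), ('top', array([288.8, 260.3]), 0.58)]
   [0.576 0.095 0.01 ] 0.0035371003308641387
tray [('scene', array([199.4, 370.7]), 0.84), ('top', array([467.9, 280. ]), 0.82)]
   [ 0.535 -0.286  0.014] 0.004673428433706799
grease_tin [('scene', array([338.7, 358. ]), 0.73), ('top', array([360.4, 196.3]), 0.97)]
   [ 0.721 -0.061  0.007] 0.00016728658907076612
spanner [('scene', array([368.8, 233.6]), 0.78), ('top', array([170. , 308.3]), 0.67)]
   [0.47  0.347 0.002] 0.009446086986055096
seal_ring [('scene', array([200.9, 373.8]), 0.51), ('top', array([378.1, 304.6]), 0.56)]
   [ 0.46  -0.172 -0.135] 0.14010788474004837
{'clock': 1.0, 'qpos': array([ 1.011,  0.276,  1.505, -0.   ,  1.361, -0.121]), 'qd': array([ 0.001,  0.001,  0.   ,  0.   , -0.001, -0.001]), 'effort': array([ -0.001, -41.668, -24.61 ,  -0.   ,   0.   ,   0.   ]), 'position': array([0.244, 0.521, 0.239]), 'ee_rot': array([0.   , 0.218, 0.976, 0.   ]), 'contact_force': array([-0.848,  0.442,  0.037]), 'moment': array([ 0.008, -0.036,  0.016]), 'gripper_force': 0.0, 'width': 0.08536738817892114}
```

View pics/s0.png

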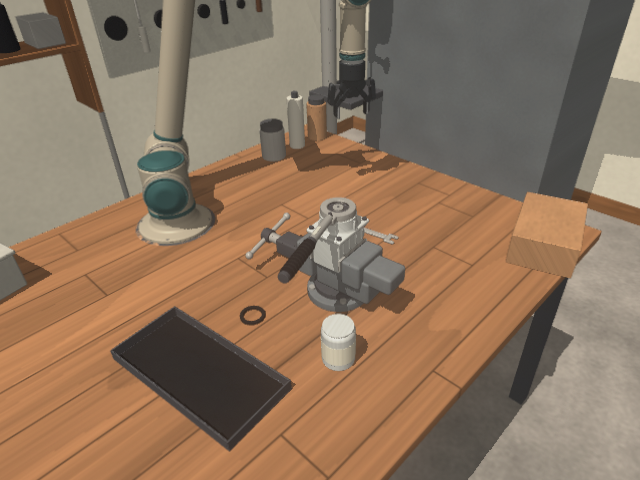

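View pics/t0.png

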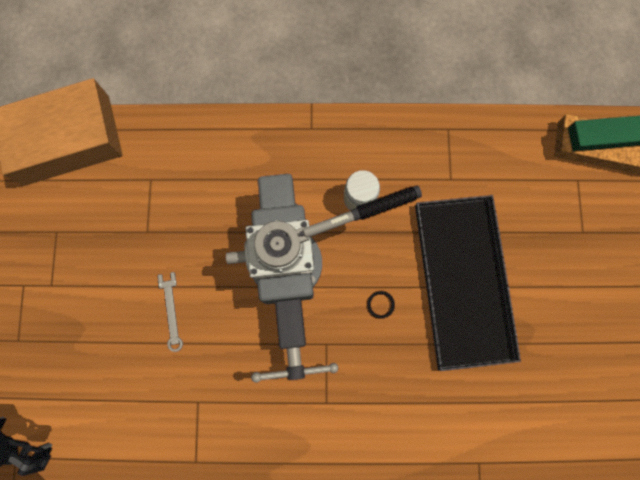

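The scene picture shows the wrench head at (338,207) with its grip at about (300,260). In the top picture the head is at (277,243), the grip's end at (418,191), and the tray's corners at about (417,203), (493,197), (519,360) and (438,369). The grease tin at (361,190) sits low, beside the handle.

Run:
```python
from h import *
np.set_printoptions(precision=4,suppress=True)
for z in (.236,.244,.252):
    h=atz("top",(276,244.5),z)
    g=atz("top",finder.tip_of("wrench_grip","top")[0]["at"],z) if z==.236 else atz("top",gp,z)
    if z==.236: gp=finder.tip_of("wrench_grip","top")[0]["at"]
    e=atz("top",(418.5,190.5),z); o=atz("top",finder.tip_of("wrench_hold","top")[0]["at"],z)
    d=g-h; print(z,h,o,g,e,"len",np.linalg.norm(d),np.linalg.norm(e-h),np.degrees(np.arctan2(d[1],d[0])),np.degrees(np.arctan2(*(e-h)[1::-1])))
    print("  scene proj",proj("scene",[h,o,g,e]))
# tray corners from silhouette
for n in("top","scene"):
    r=finder.silhouettes("tray",n)[0]["region"].astype(np.uint8)
    c=max(cv2.findContours(r,0,2)[0],key=cv2.contourArea)
    q=cv2.approxPolyDP(cv2.convexHull(c),8,True)[:,0]
    P=np.array([atz(n,p,.028) for p in q.astype(float)]); print(n,q.tolist(),P,P.mean(0))
# wrench silhouette axis
for n in("top","scene"):
    r=finder.silhouettes("wrench_grip",n)
    if r: print(n,r[0]["p"],r[0]["box"])
```

```text
0.236 [0.5702 0.1046 0.236 ] [0.5996 0.0439 0.236 ] [ 0.6503 -0.0943  0.236 ] [ 0.668  -0.1471  0.236 ] len 0.21442071872226676 0.2700902653002005 -68.06349441277526 -68.75589690269611
  scene proj [[338.4388 210.0478]
 [329.2406 226.4211]
 [298.4256 266.8091]
 [284.0775 284.4374]]
0.244 [0.5687 0.1039 0.244 ] [0.5979 0.0438 0.244 ] [ 0.6481 -0.0933  0.244 ] [ 0.6657 -0.1456  0.244 ] len 0.2125506610527381 0.26773468895897995 -68.06349441277523 -68.7558969026961
  scene proj [[337.7108 206.85  ]
 [328.5232 222.9848]
 [297.7999 262.752 ]
 [283.5088 280.0937]]
0.252 [0.5672 0.1032 0.252 ] [0.5962 0.0436 0.252 ] [ 0.6459 -0.0922  0.252 ] [ 0.6634 -0.1441  0.252 ] len 0.21068060338320932 0.26537911261775937 -68.06349441277524 -68.75589690269611
  scene proj [[336.977  203.6266]
 [327.8005 219.5229]
 [297.1701 258.6697]
 [282.9367 275.7254]]
top [[492, 195], [519, 359], [438, 370], [415, 204]] [[ 0.7187 -0.3473  0.028 ]
 [ 0.3677 -0.3836  0.028 ]
 [ 0.3466 -0.214   0.028 ]
 [ 0.6979 -0.1774  0.028 ]] [ 0.5327 -0.2806  0.028 ]
scene [[111, 350], [175, 307], [290, 388], [229, 450]] [[ 0.3625 -0.3845  0.028 ]
 [ 0.3478 -0.2194  0.028 ]
 [ 0.7146 -0.194   0.028 ]
 [ 0.7326 -0.3549  0.028 ]] [ 0.5394 -0.2882  0.028 ]
top 0.87 [362.1, 208.6, 123.7, 52.5]
scene 0.66 [308.7, 246.9, 54.8, 72.9]
```

Request:
servo_tool(increments=[[0,0,-5,0,0,0,-1],[0,0,-5,0,0,0,-1],[-4.13,-2.53,0,0,0,0,-1],[-4.13,-2.53,0,0,0,0,-1],[-4.13,-2.53,0,0,0,0,-1]], squeeze=60)

```text
clock: 1.95
position: [0.3248, 0.3982, 0.3399]
ee_rot: [0.001, 0.217, 0.976, 0.001]
contact_force: [-0.7, -0.3, -0.8]
width: 0.0855
gripper_force: 0.0
```

Request:
servo_tool(increments=[[-4.13,-2.53,0,0,0,0,-1],[-4.13,-2.53,0,0,0,0,-1],[-4.13,-2.53,0,0,0,0,-1],[-4.13,-2.53,0,0,0,0,-1],[-4.13,-2.53,0,0,0,0,-1]])

```text
clock: 2.45
position: [0.4581, 0.1952, 0.3396]
ee_rot: [0.0, 0.218, 0.976, 0.0]
contact_force: [1.3, 0.6, 0.3]
width: 0.0854
gripper_force: 0.0
```

Request:
servo_tool(increments=[[-4.13,-2.53,0,0,0,0,-1],[-4.13,-2.53,0,0,0,0,-1],[-4.13,-2.53,0,0,0,0,-1],[-4.13,-2.53,0,0,0,0,-1],[-4.13,-2.53,0,0,0,0,-1]])

```text
clock: 2.95
position: [0.5914, -0.0072, 0.3394]
ee_rot: [0.0, 0.218, 0.976, 0.0]
contact_force: [1.3, -0.0, 0.4]
width: 0.0851
gripper_force: 0.0
```

Request:
servo_tool(increments=[[-4.13,-2.53,0,0,0,0,-1],[-4.13,-2.53,0,0,0,0,-1],[0,0,0,0,0,8.5,-1],[0,0,0,0,0,8.5,-1],[0,0,0,0,0,8.5,-1]])

```text
clock: 3.45
position: [0.6441, -0.087, 0.3387]
ee_rot: [-0.0, 0.431, 0.902, 0.0]
contact_force: [-0.0, 0.1, 0.1]
width: 0.0854
gripper_force: 0.0
```

Request:
servo_tool(increments=[[0,0,0,0,0,8.5,-1],[0,0,0,0,0,8.5,-1],[0,0,0,0,0,0.8,-1],[0,0,0,0,0,0,-1],[0,0,0,0,0,0,-1]])

```text
clock: 3.95
position: [0.6439, -0.0862, 0.3393]
ee_rot: [-0.0, 0.562, 0.827, 0.0]
contact_force: [0.1, -0.3, 0.1]
width: 0.0854
gripper_force: 0.0
```

Now I go down 10 cm, with a close look before closing.

Request:
servo_tool(increments=[[0,0,3,0,0,0,-1],[0,0,3,0,0,0,-1],[0,0,2.5,0,0,0,-1],[0,0,1.6,0,0,0,-1],[0,0,0,0,0,0,-1]])

```text
clock: 4.45
position: [0.6423, -0.0858, 0.2354]
ee_rot: [-0.003, 0.562, 0.827, -0.001]
contact_force: [-1.0, -0.0, 0.5]
width: 0.0851
gripper_force: 0.0
```

Run:
```python
from h import *
a=snap("scene")[180:330,220:400];b=snap("top")[140:290,250:430]
im=np.hstack([cv2.resize(x,None,fx=2.2,fy=2.2,interpolation=2) for x in(a,b)])
cv2.imwrite("pics/c1.png",im[:,:,::-1])
```

```text
(no output)
```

View pics/c1.png

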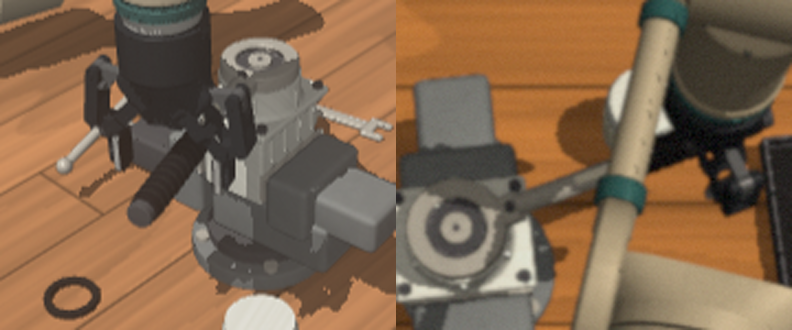

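The fingers straddle the grip, at (165,175) in the left crop, with their tips below it. Closing.

Request:
servo_tool(increments=[[0,0,0,0,0,0,1],[0,0,0,0,0,0,1],[0,0,0,0,0,0,1],[0,0,0,0,0,0,1],[0,0,0,0,0,0,1]], squeeze=60)

```text
clock: 5.05
position: [0.6441, -0.0863, 0.2387]
ee_rot: [0.0, 0.562, 0.827, 0.0]
contact_force: [-0.1, 0.2, 0.7]
width: 0.0251
gripper_force: 58.8
```

Request:
servo_tool(increments=[[0,0,0,0,0,0,1],[0,0,0,0,0,0,1],[0,0,0,0,0,0,1],[0,0,0,0,0,0,1],[0,0,0,0,0,0,1]])

```text
clock: 5.55
position: [0.6441, -0.0863, 0.2384]
ee_rot: [0.0, 0.562, 0.827, 0.0]
contact_force: [-0.1, -0.7, 0.7]
width: 0.0253
gripper_force: 58.8
```

```bash
python3 -c "
from h import *
print(manip.get_state())"
```

```text
{'clock': 5.55, 'qpos': array([-2.40195127e-01,  3.89559611e-01,  1.33570543e+00,  2.43503530e-05,
        1.41588696e+00, -6.16368658e-01]), 'qd': array([ 1.05008485e-05,  2.71829415e-03,  9.86967560e-04, -4.97220822e-04,
       -1.01262996e-04, -1.09631613e-03]), 'effort': array([  0.40327848, -48.49870205, -24.35098171,   0.06419483,
         0.30058857,  -0.09979275]), 'position': array([ 0.64406179, -0.0862858 ,  0.23835139]), 'ee_rot': array([2.02217003e-04, 5.62422974e-01, 8.26849654e-01, 8.82899013e-05]), 'contact_force': array([-0.06995358, -0.7419444 ,  0.65699249]), 'moment': array([-0.03367255, -0.11594874, -0.11609577]), 'gripper_force': 58.809383511543274, 'width': 0.025301437439493372}
```

Request:
servo_tool(increments=[[0.008,-0.573,0,0,0,1.6,1],[0.008,-0.573,0,0,0,1.6,1],[0.008,-0.573,0,0,0,1.6,1],[0.008,-0.573,0,0,0,1.6,1],[0.008,-0.573,0,0,0,1.6,1]])

```text
clock: 6.05
position: [0.6169, -0.0946, 0.2386]
ee_rot: [0.001, 0.62, 0.785, 0.001]
contact_force: [5.4, 2.0, 0.4]
width: 0.0254
gripper_force: 59.2
```

Request:
servo_tool(increments=[[0.001,-0.18,0,0,0,0.5,1],[0.001,-0.18,0,0,0,0.5,1],[0.001,-0.18,0,0,0,0.5,1],[0,0,0,0,0,0,1],[0,0,0,0,0,0,1]])

```text
clock: 6.55
position: [0.6125, -0.0956, 0.2387]
ee_rot: [0.001, 0.629, 0.777, 0.001]
contact_force: [6.0, 1.8, -0.2]
width: 0.025
gripper_force: 59.1
```

Request:
servo_tool(increments=[[0.001,-0.18,0,0,0,0.5,1],[0.001,-0.18,0,0,0,0.5,1],[0.001,-0.18,0,0,0,0.5,1],[0.001,-0.18,0,0,0,0.5,1],[0.001,-0.18,0,0,0,0.5,1]])

```text
clock: 7.05
position: [0.6039, -0.0971, 0.2388]
ee_rot: [0.001, 0.646, 0.763, 0.002]
contact_force: [5.9, 1.6, 0.1]
width: 0.0253
gripper_force: 59.1
```

Request:
servo_tool(increments=[[0.001,-0.18,0,0,0,0.5,1],[0.001,-0.18,0,0,0,0.5,1],[0.001,-0.18,0,0,0,0.5,1],[0.001,-0.18,0,0,0,0.5,1],[0.001,-0.18,0,0,0,0.5,1]])

```text
clock: 7.55
position: [0.5951, -0.0984, 0.2388]
ee_rot: [0.001, 0.663, 0.749, 0.002]
contact_force: [6.1, 2.6, 0.0]
width: 0.0253
gripper_force: 59.1
```

Request:
servo_tool(increments=[[0.001,-0.18,0,0,0,0.5,1],[0.001,-0.18,0,0,0,0.5,1],[0.001,-0.18,0,0,0,0.5,1],[0.001,-0.18,0,0,0,0.5,1],[0.001,-0.18,0,0,0,0.5,1]])

```text
clock: 8.05
position: [0.5863, -0.0993, 0.2388]
ee_rot: [0.001, 0.679, 0.734, 0.002]
contact_force: [6.4, 1.7, -1.3]
width: 0.0248
gripper_force: 59.1
```

Request:
servo_tool(increments=[[0.001,-0.18,0,0,0,0.5,1],[0.001,-0.18,0,0,0,0.5,1],[0.001,-0.18,0,0,0,0.5,1],[0.001,-0.18,0,0,0,0.5,1],[0.001,-0.18,0,0,0,0.5,1]])

```text
clock: 8.55
position: [0.5801, -0.0996, 0.2395]
ee_rot: [0.004, 0.694, 0.72, 0.004]
contact_force: [12.1, 2.4, -0.8]
width: 0.0251
gripper_force: 59.0
```

Request:
servo_tool(increments=[[0,-0.11,0,0,0,0.3,1],[0,-0.11,0,0,0,0.3,1],[0,-0.11,0,0,0,0.3,1],[0,0,0,0,0,0,1],[0,0,0,0,0,0,1]])

```text
clock: 9.05
position: [0.5775, -0.0997, 0.2396]
ee_rot: [0.004, 0.7, 0.714, 0.005]
contact_force: [13.3, 3.8, -1.1]
width: 0.0251
gripper_force: 59.0
```

Request:
servo_tool(increments=[[0,-0.11,0,0,0,0.3,1],[0,-0.11,0,0,0,0.3,1],[0,-0.11,0,0,0,0.3,1],[0,0,0,0,0,0,1],[0,0,0,0,0,0,1]])

```text
clock: 9.55
position: [0.5747, -0.0997, 0.2397]
ee_rot: [0.004, 0.705, 0.709, 0.005]
contact_force: [14.3, 3.0, -0.7]
width: 0.0253
gripper_force: 59.0
```

```bash
python3 -c "
from h import *
for i in range(4):
  s=manip.get_state();print(s['contact_force'],s['moment'],s['position'],s['ee_rot']);optics.get_image('top')"
```

```text
[14.32136204  2.95763008 -0.66395581] [ 0.44519649 -2.02879056  0.05916379] [ 0.57471579 -0.09967425  0.23971732] [0.00444252 0.70544535 0.7087303  0.00533642]
[13.67333766  4.18677974 -1.47962585] [ 0.49253125 -2.04385776  0.02319903] [ 0.57471756 -0.09967142  0.23975014] [0.00446662 0.70543962 0.70873585 0.00533633]
[13.85556903  2.7908547  -1.65680723] [ 0.4493317  -2.09819038  0.12638685] [ 0.57471455 -0.09969334  0.2397212 ] [0.00443191 0.70545009 0.70872588 0.00530638]
[14.13349582  2.84657005 -1.26542026] [ 0.52056211 -2.02299011  0.1577514 ] [ 0.57471949 -0.09968834  0.23972544] [0.00444272 0.70545684 0.70871899 0.00532027]
```

Request:
servo_tool(increments=[[0,-0.11,0,0,0,0.3,1],[0,-0.11,0,0,0,0.3,1],[0,0,0,0,0,0,1],[0,0,0,0,0,0,1],[0,0,0,0,0,0,1]])

```text
clock: 10.25
position: [0.5729, -0.0997, 0.2398]
ee_rot: [0.005, 0.709, 0.705, 0.006]
contact_force: [15.3, 3.0, 0.3]
width: 0.0255
gripper_force: 59.0
```

```bash
python3 -c "
from h import *
F=[]
for i in range(4):
  s=manip.get_state();F.append(s['contact_force']);optics.get_image('top')
print(np.mean(F,0),s['position'])"
```

```text
[14.32278948  3.61188028 -0.58037653] [ 0.57289061 -0.09967436  0.23979873]
```

Four-sample means rose only from 14.0 to 14.3 N over 1.8 mm, which is the post-click creep, so it has clicked. I stop here, unload gently and release.

Request:
servo_tool(increments=[[0,0.2,0,0,0,-0.6,1],[0,0.2,0,0,0,-0.6,1],[0,0.2,0,0,0,-0.6,1],[0,0.2,0,0,0,-0.6,1],[0,0.2,0,0,0,-0.6,1]])

```text
clock: 10.95
position: [0.5816, -0.0995, 0.2395]
ee_rot: [0.004, 0.69, 0.724, 0.004]
contact_force: [11.1, 3.3, -0.5]
width: 0.0248
gripper_force: 59.0
```

Request:
servo_tool(increments=[[0,0,0,0,0,0,1],[0,0,0,0,0,0,-1],[0,0,0,0,0,0,-1],[0,0,0,0,0,0,-1],[0,0,0,0,0,0,-1]])

```text
clock: 11.45
position: [0.5755, -0.1005, 0.2379]
ee_rot: [-0.001, 0.691, 0.723, -0.001]
contact_force: [0.5, 0.0, -0.3]
width: 0.0815
gripper_force: 0.0
```

Request:
servo_tool(increments=[[0,0,0,0,0,0,-1],[0,0,-2,0,0,0,-1],[0,0,-3,0,0,0,-1],[0,0,-3,0,0,0,-1],[0,0,-3,0,0,0,-1]])

```text
clock: 11.95
position: [0.5762, -0.1006, 0.3493]
ee_rot: [-0.0, 0.691, 0.723, -0.0]
contact_force: [0.6, -0.9, -0.6]
width: 0.0852
gripper_force: 0.0
```

Request:
servo_tool(increments=[[-5,0,0,0,0,0,-1],[-5,0,0,0,0,0,-1],[-5,0,0,0,0,0,-1],[-3,0,0,0,0,0,-1],[0,0,0,0,0,0,-1]])

```text
clock: 12.45
position: [0.5844, -0.285, 0.3468]
ee_rot: [-0.0, 0.692, 0.721, -0.001]
contact_force: [0.5, -0.7, -0.8]
width: 0.0855
gripper_force: 0.0
```

Run:
```python
from h import *
np.set_printoptions(precision=4,suppress=True)
a=snap("scene","s2.png")[150:330,220:420];b=snap("top")[180:360,240:440]
cv2.imwrite("pics/c2.png",np.hstack([cv2.resize(x,None,fx=2,fy=2,interpolation=2) for x in(a,b)])[:,:,::-1])
for l in["wrench_head","wrench_hold","wrench_grip","nut"]:
    r={n:finder.tip_of(l,n) for n in("scene","top")}
    for n,x in r.items():
        if x: print(l,n,np.round(x[0]["at"],1),round(x[0]["p"],2),atz(n,x[0]["at"],.246))
    if r["scene"] and r["top"]: print("  ",*tri(r["scene"][0]["at"],r["top"][0]["at"]))
```

```text
wrench_head scene [337.8 205.2] 0.87 [0.5664 0.1067 0.246 ]
wrench_head top [279.1 245.3] 0.66 [0.5669 0.0984 0.246 ]
   [0.5684 0.1004 0.249 ] 0.005886616231500927
wrench_hold scene [320.3 221.9] 0.9 [0.5843 0.033  0.246 ]
wrench_hold top [309.6 238. ] 0.64 [0.5798 0.0459 0.246 ]
   [0.5788 0.0433 0.2394] 0.007025184347903444
wrench_grip scene [278.6 251.1] 0.73 [ 0.5958 -0.0947  0.246 ]
wrench_grip top [395.9 230.8] 0.62 [ 0.5926 -0.1034  0.246 ]
   [ 0.595  -0.0997  0.2477] 0.00884847796866828
nut scene [337.8 207.5] 0.94 [0.5729 0.0997 0.246 ]
```

View pics/c2.png

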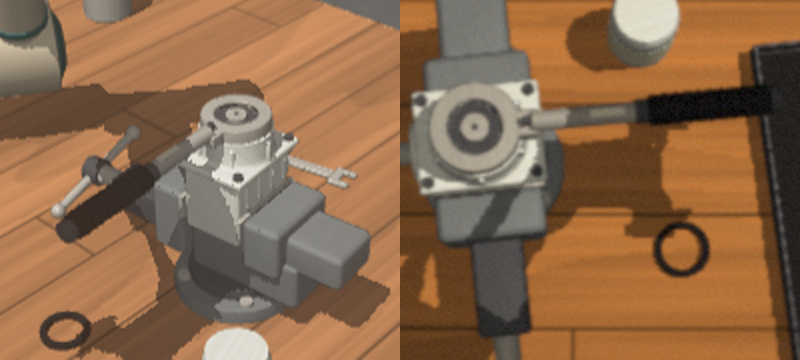

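Run:
```python
from h import *
np.set_printoptions(precision=4,suppress=True)
for z in(.244,.25):
    P=[atz("top",p,z) for p in((277.5,243),(306,240),(364,234.5),(426,229.5))]
    d=P[3]-P[1]; print(z,np.array(P),np.degrees(np.arctan2(d[1],d[0])),np.linalg.norm(P[3]-P[0]),np.linalg.norm(P[2]-P[0]))
print(manip.get_state()["position"],manip.get_state()["qpos"])
```

```text
0.244 [[ 0.5713  0.1014  0.244 ]
 [ 0.5767  0.0521  0.244 ]
 [ 0.5864 -0.0483  0.244 ]
 [ 0.5954 -0.1562  0.244 ]] -84.85568243776899 0.2586905759864746 0.1503723693171953
0.25 [[ 0.5702  0.1009  0.25  ]
 [ 0.5755  0.0519  0.25  ]
 [ 0.5852 -0.0478  0.25  ]
 [ 0.5941 -0.155   0.25  ]] -84.855682437769 0.2569835724893003 0.14938011763070072
[ 0.5853 -0.2793  0.3486] [-0.5525  0.3565  1.123   0.0001  1.6617 -0.6001]
```

Request:
servo_tool(increments=[[0,0,0,0,0,-2.8,-1],[4.5,0.3,0,0,0,0,-1],[4.5,0.3,0,0,0,0,-1],[4.5,0.3,0,0,0,0,-1],[4.5,0.3,0,0,0,0,-1]])

```text
clock: 13.45
position: [0.5796, -0.0979, 0.3485]
ee_rot: [0.0, 0.673, 0.74, 0.0]
contact_force: [0.2, 0.2, -0.1]
width: 0.0855
gripper_force: 0.0
```

Request:
servo_tool(increments=[[4.5,0.3,0,0,0,0,-1],[4.5,0.3,0,0,0,0,-1],[4.7,0.2,0,0,0,0,-1],[0,0,0,0,0,0,-1],[0,0,0,0,0,0,-1]])

```text
clock: 13.95
position: [0.5747, 0.0384, 0.3486]
ee_rot: [0.0, 0.672, 0.741, -0.0]
contact_force: [0.7, -0.1, -0.4]
width: 0.0852
gripper_force: 0.0
```

Request:
servo_tool(increments=[[0,0,2,0,0,0,-1],[0,0,2,0,0,0,-1],[0,0,2,0,0,0,-1],[0,0,0,0,0,0,-1],[0,0,0,0,0,0,-1]])

```text
clock: 14.45
position: [0.5752, 0.036, 0.2885]
ee_rot: [0.0, 0.673, 0.739, -0.0]
contact_force: [0.5, -0.5, 0.3]
width: 0.0854
gripper_force: 0.0
```

Run:
```python
from h import *
s=manip.get_state();print(s["position"],s["ee_rot"])
a=snap("scene")[150:290,230:410];b=snap("top")[180:320,240:420]
cv2.imwrite("pics/c3.png",np.hstack([cv2.resize(x,None,fx=2.2,fy=2.2,interpolation=2) for x in(a,b)])[:,:,::-1])
```

```text
[0.57516083 0.03597953 0.28851602] [ 7.32970207e-05  6.73224628e-01  7.39438003e-01 -1.86769896e-04]
```

View pics/c3.png

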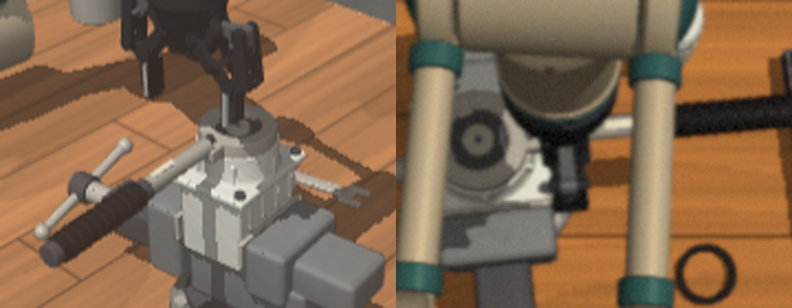

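The fingers stand either side of the tube beyond the head (top crop, gripper at about (560,130)). I go down and grip firmly.

Request:
servo_tool(increments=[[0,0.2,2,0,0,0,-1],[0,0,2,0,0,0,-1],[0,0,0.9,0,0,0,-1],[0,0,0,0,0,0,-1],[0,0,0,0,0,0,1]], squeeze=110)

```text
clock: 15.05
position: [0.5776, 0.0373, 0.2404]
ee_rot: [0.001, 0.673, 0.74, 0.001]
contact_force: [-0.3, 0.1, 0.1]
width: 0.0731
gripper_force: 0.0
```

Request:
servo_tool(increments=[[0,0,0,0,0,0,1],[0,0,0,0,0,0,1],[0,0,0,0,0,0,1],[0,0,0,0,0,0,1],[0,0,0,0,0,0,1]])

```text
clock: 15.55
position: [0.5778, 0.0366, 0.2396]
ee_rot: [0.001, 0.673, 0.74, 0.0]
contact_force: [2.4, -2.7, 0.1]
width: 0.0144
gripper_force: 144.5
```

Request:
servo_tool(increments=[[0,0,0,0,0,0,1],[0,0,0,0,0,0,1],[0,0,0,0,0,0,1],[0,0,0,0,0,0,1],[0,0,0,0,0,0,1]])

```text
clock: 16.05
position: [0.5778, 0.0366, 0.2396]
ee_rot: [0.001, 0.673, 0.74, 0.0]
contact_force: [2.8, -3.9, 0.3]
width: 0.0148
gripper_force: 145.2
```

Request:
servo_tool(increments=[[0,0,-0.3,0,0,0,1],[0,0,-0.4,0,0,0,1],[0,0,-0.4,0,0,0,1],[0,0,-0.4,0,0,0,1],[0,0,-0.4,0,0,0,1]])

```text
clock: 16.55
position: [0.5747, 0.0383, 0.2563]
ee_rot: [-0.003, 0.673, 0.74, -0.002]
contact_force: [-0.3, 0.1, -7.7]
width: 0.0144
gripper_force: 144.8
```

Run:
```python
from h import *
s=manip.get_state();print(s["position"],s["contact_force"],s["moment"],s["width"])
a=snap("scene")[150:290,230:410];b=snap("top")[180:320,240:420]
cv2.imwrite("pics/c4.png",np.hstack([cv2.resize(x,None,fx=2.2,fy=2.2,interpolation=2) for x in(a,b)])[:,:,::-1])
```

```text
[0.5747083  0.03833637 0.25634688] [-0.30840567  0.09675925 -7.69080405] [-0.2260432  -0.05719045  0.00608936] 0.014416446060333406
```

View pics/c4.png

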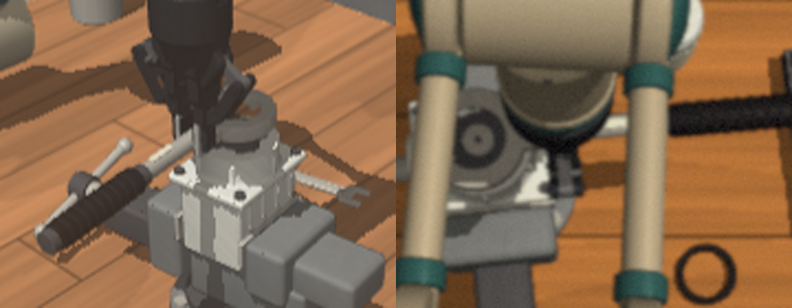

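The head has come off the nut and hangs level in the grip; the load reads 7.7 N. Now to the tray.

Request:
servo_tool(increments=[[0,0,-1,0,0,0,1],[0,0,-1.5,0,0,0,1],[0,0,-1.5,0,0,0,1],[0,0,-1,0,0,0,1],[-1.5,-0.1,0,0,0,0,1]])

```text
clock: 17.15
position: [0.578, 0.0239, 0.3105]
ee_rot: [0.001, 0.672, 0.741, 0.002]
contact_force: [0.1, -0.5, -6.8]
width: 0.0142
gripper_force: 145.0
```

Request:
servo_tool(increments=[[-3,-0.25,0,0,0,0,1],[-3,-0.25,0,0,0,0,1],[-3,-0.25,0,0,0,0,1],[-3,-0.25,0,0,0,0,1],[-3,-0.25,0,0,0,0,1]])

```text
clock: 17.65
position: [0.5785, -0.1301, 0.3077]
ee_rot: [-0.0, 0.673, 0.74, -0.0]
contact_force: [0.5, 0.6, -6.3]
width: 0.0142
gripper_force: 144.9
```

Request:
servo_tool(increments=[[-3,-0.25,0,0,0,0,1],[-3,-0.25,0,0,0,0,1],[-3,-0.25,0,0,0,0,1],[-3,-0.25,0,0,0,0,1],[-3,-0.2,0,0,0,0,1]])

```text
clock: 18.15
position: [0.5806, -0.2806, 0.3075]
ee_rot: [-0.001, 0.673, 0.74, -0.0]
contact_force: [1.0, 0.6, -6.2]
width: 0.0144
gripper_force: 144.9
```

Request:
servo_tool(increments=[[0,0,0,0,0,3,1],[0,0,0,0,0,6,1],[0,0,0,0,0,6,1],[0,0,0,0,0,6,1],[0,0,0,0,0,6,1]])

```text
clock: 18.65
position: [0.5806, -0.2794, 0.3073]
ee_rot: [-0.001, 0.828, 0.56, -0.001]
contact_force: [1.1, 0.3, -6.8]
width: 0.0145
gripper_force: 144.9
```

Request:
servo_tool(increments=[[0,0,0,0,0,6,1],[0,0,0,0,0,6,1],[0,0,0,0,0,6,1],[0,0,0,0,0,6,1],[0,0,0,0,0,6,1]])

```text
clock: 19.15
position: [0.5805, -0.2792, 0.3072]
ee_rot: [-0.001, 0.945, 0.327, -0.001]
contact_force: [0.0, 0.2, -6.9]
width: 0.0143
gripper_force: 144.8
```

Request:
servo_tool(increments=[[0,0,0,0,0,6,1],[0,0,0,0,0,6,1],[0,0,0,0,0,6,1],[0,0,0,0,0,6,1],[0,0,0,0,0,6,1]])

```text
clock: 19.65
position: [0.5804, -0.2791, 0.3071]
ee_rot: [-0.001, 0.997, 0.071, -0.001]
contact_force: [0.1, 0.1, -7.2]
width: 0.0145
gripper_force: 144.8
```

Request:
servo_tool(increments=[[0,0,0,0,0,2.5,1],[0,0,5,0,0,0,1],[0,0,5,0,0,0,1],[0,0,5,0,0,0,1],[0,0,4,0,0,0,1]])

```text
clock: 20.15
position: [0.5789, -0.2781, 0.1145]
ee_rot: [-0.001, 0.999, 0.052, -0.002]
contact_force: [-0.7, 0.1, -7.6]
width: 0.0144
gripper_force: 145.1
```

Request:
servo_tool(increments=[[0,0,2,0,0,0,1],[0,0,0,0,0,0,1],[0,0,0,0,0,0,1],[0,0,0,0,0,0,1],[0,0,0,0,0,0,1]])

```text
clock: 20.65
position: [0.5827, -0.2794, 0.1005]
ee_rot: [0.001, 0.999, 0.052, 0.002]
contact_force: [-0.0, 0.5, -5.7]
width: 0.0143
gripper_force: 144.7
```

Run:
```python
from h import *
s=manip.get_state();print(s["position"],s["ee_rot"],s["contact_force"],s["moment"],s["width"])
a=snap("scene")[250:470,90:390];b=snap("top")[160:400,380:560]
cv2.imwrite("pics/c5.png",np.hstack([cv2.resize(a,(490,360)),cv2.resize(b,(270,360))])[:,:,::-1])
for l in["wrench_head","wrench_grip"]:
    for n in("scene","top"):
        x=finder.tip_of(l,n)
        if x: print(l,n,x[0]["at"],x[0]["p"],atz(n,x[0]["at"],s["position"][2]+.009))
```

```text
[ 0.58265552 -0.27942009  0.10047617] [0.0011128  0.99864778 0.05194798 0.00166827] [-0.01039315  0.54159069 -5.74137835] [-0.04297852  0.22228344 -0.03867666] 0.014339904257481821
wrench_head scene [230.6, 364.0] 0.96 [ 0.6451326  -0.271284    0.10947617]
wrench_head top [469.0, 219.2] 0.88 [ 0.6452473  -0.27050931  0.10947617]
wrench_grip scene [160.5, 316.1] 0.89 [ 0.43746757 -0.29154873  0.10947617]
```

View pics/c5.png

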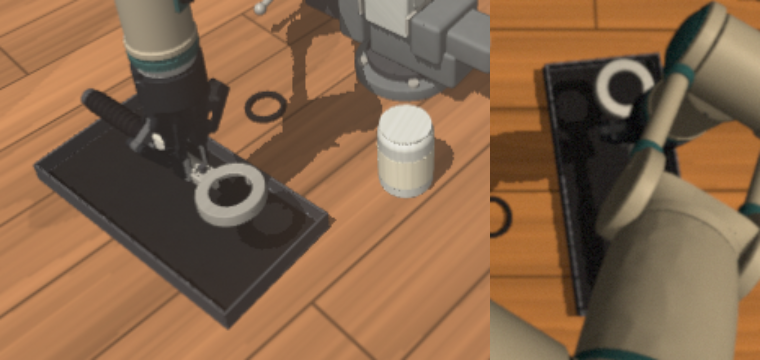

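The wrench hangs level over the tray with its head at (0.645,-0.271), where both cameras agree, and it fits inside the walls. Lowering.

Request:
servo_tool(increments=[[0,0,2.5,0,0,0,1],[0,0,2.5,0,0,0,1],[0,0,2,0,0,0,1],[0,0,0.5,0,0,0,1],[0,0,0,0,0,0,1]])

```text
clock: 21.45
position: [0.5811, -0.2782, 0.0225]
ee_rot: [-0.001, 0.999, 0.052, -0.001]
contact_force: [-0.3, 1.0, -6.2]
width: 0.0142
gripper_force: 144.9
```

Request:
servo_tool(increments=[[0,0,0.2,0,0,0,1],[0,0,0.2,0,0,0,1],[0,0,0.2,0,0,0,1],[0,0,0.2,0,0,0,1],[0,0,0,0,0,0,1]])

```text
clock: 21.95
position: [0.5816, -0.2786, 0.0155]
ee_rot: [0.0, 0.999, 0.052, 0.0]
contact_force: [0.9, -0.7, -5.2]
width: 0.0145
gripper_force: 146.4
```

Request:
servo_tool(increments=[[0,0,0.1,0,0,0,1],[0,0,0.1,0,0,0,1],[0,0,0,0,0,0,1],[0,0,0,0,0,0,1],[0,0,0,0,0,0,1]])

```text
clock: 22.45
position: [0.5818, -0.2786, 0.0141]
ee_rot: [0.0, 0.999, 0.052, 0.0]
contact_force: [-1.1, 1.2, 4.1]
width: 0.0146
gripper_force: 148.6
```

Request:
servo_tool(increments=[[0,0,0,0,0,0,0.3],[0,0,0,0,0,0,0],[0,0,0,0,0,0,-0.3],[0,0,0,0,0,0,-0.3],[0,0,0,0,0,0,-0.3]], squeeze=20)

```text
clock: 22.95
position: [0.5817, -0.2786, 0.0133]
ee_rot: [0.0, 0.999, 0.052, 0.0]
contact_force: [-0.3, -0.2, 1.0]
width: 0.0556
gripper_force: 0.0
```

Request:
servo_tool(increments=[[0,0,-1,0,0,0,-0.3],[0,0,-2,0,0,0,-0.3],[0,0,-4,0,0,0,-0.3],[0,0,-5,0,0,0,-0.3],[0,0,-5,0,0,0,-0.3]])

```text
clock: 23.45
position: [0.5812, -0.2783, 0.1854]
ee_rot: [-0.0, 0.999, 0.052, -0.0]
contact_force: [1.1, -0.9, 0.7]
width: 0.0559
gripper_force: 0.0
```

Request:
servo_tool(increments=[[0,0,-5,0,0,0,-0.3],[-5,0,-5,0,0,0,-0.3],[-5,0,0,0,0,0,-0.3],[0,0,0,0,0,0,-0.3],[0,0,0,0,0,0,-0.3]])

```text
clock: 23.95
position: [0.4959, -0.2874, 0.2699]
ee_rot: [0.0, 0.999, 0.051, 0.001]
contact_force: [-0.2, 0.2, 0.8]
width: 0.0557
gripper_force: 0.0
```

Run:
```python
from h import *
s=manip.get_state();print(s["position"],s["contact_force"],s["width"])
a=snap("scene")[130:450,60:460];b=snap("top")[150:400,130:560]
cv2.imwrite("pics/c6.png",np.hstack([cv2.resize(a,(400,320)),cv2.resize(b,(400,320))])[:,:,::-1])
for l,z in[("wrench_head",.02),("wrench_grip",.02),("spanner",.004),("grease_tin",0),("seal_ring",0)]:
    for n in("scene","top"):
        x=finder.tip_of(l,n)
        if x: print(l,n,x[0]["at"],x[0]["p"],atz(n,x[0]["at"],z))
```

```text
[ 0.49585088 -0.28737946  0.26986703] [-0.23372792  0.17772745  0.75018739] 0.05572296162344829
wrench_head scene [235.2, 394.7] 0.74 [ 0.64279642 -0.27327155  0.02      ]
wrench_head top [458.5, 229.0] 0.61 [ 0.64423585 -0.27168642  0.02      ]
wrench_grip scene [171.2, 346.2] 0.92 [ 0.44030815 -0.28921536  0.02      ]
wrench_grip top [474.9, 322.4] 0.83 [ 0.443629  -0.2971238  0.02     ]
spanner scene [367.0, 231.2] 0.5 [0.45777192 0.34678859 0.004     ]
spanner top [170.2, 311.5] 0.81 [0.46617318 0.34994314 0.004     ]
grease_tin scene [340.9, 359.9] 0.72 [ 0.72362239 -0.05701702  0.        ]
grease_tin top [358.4, 196.4] 0.93 [ 0.72254692 -0.0566726   0.        ]
seal_ring scene [249.4, 316.4] 0.62 [ 4.76179778e-01 -1.05495550e-01  1.11022302e-16]
seal_ring top [381.2, 302.2] 0.52 [ 0.48778671 -0.10273489  0.        ]
```

View pics/c6.png

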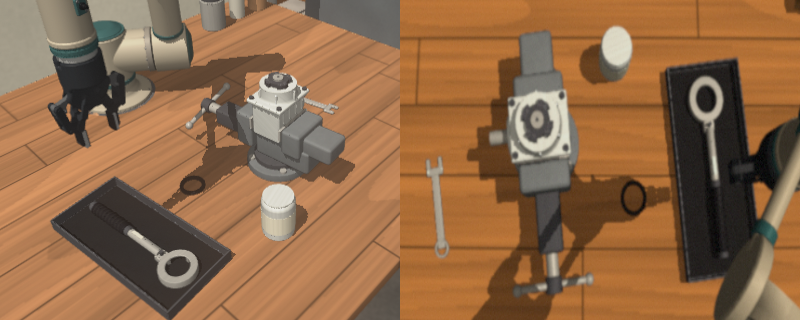

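The wrench lies flat in the tray (top crop, head at (706,98), grip end at (725,255)). The nut is on the gearbox, the tin, spanner and ring have not moved, and the gripper is clear.

```bash
python3 -c "
from rig import manip
print(manip.sign_off())"
```

```text
the job is handed in; nothing more can be done
None
```

Job handed in: I pulled the wrench until it clicked (about 14 N, well under 20 N), lifted it off the nut and laid it flat in the tray, with the other things still in place and about 24 s on the clock.

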